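# Tip the carton flat in the rack drawer and push the drawer shut

### The arm

A 7-joint arm with a two-finger parallel gripper is mounted at the origin on the work surface. World frame = base frame: x ahead of the robot, y to its left, z up, the work surface at z = 0. Lengths are in m, angles in rad, forces in N, time in s.
With the tool pointing down it reaches from about 0.4 to 0.85 m from the base axis. Payload 4.5 kg.
Tool frame: the origin (TCP) lies at the very end of the fingers, on their centre line; the grasp point (between the pads) lies 19 mm behind it; z points along the fingers, y is the direction in which the jaws open and shut (so a half turn about z gives the same grasp; the last joint's range is limited). The gripper opens to 88 mm and grips with 3 to 60 N. Pads are 18 mm wide; open, the fingers measure 123 mm over their backs; the gripper's body (75 mm by 187 mm) begins 45 mm behind the grasp point.
Start: joints at [1.227, 0.689, -0.195, 1.565, 0.157, 0.902, -0.215], TCP at [0.231, -0.581, 0.239] pointing down, gripper open.
Joint ranges: [-3.01, 3.01], [-0.46, 2.08], [-1.47, 1.51], [0.13, 2.56], [-1, 4.14], [0.04, 2.09], [-2.66, 2.66]. Speed limits (rad/s): [2.57, 2.57, 3.14, 3.14, 3.14, 3.14, 3.14].

### API

Orientations are given as a unit quaternion [x, y, z, w].
In Python, from plant import telemetry, imaging, r gives the robot as it stands.
- The arm moves only by the shell command python3 -m creep 'ROWS' [FORCE]. ROWS is JSON, a list of rows, each a list of 5 numbers: the closure in counts, from 0 (fully open) to 255 (shut), then the shift along the tool's x, y, z in m, then the turn about the tool's z in degrees. In form: [[fingers, x, y, z, yaw], ...]. A call has 1 to 10 rows; each row is the pose to reach, as a shift and turn from the pose commanded when the call began, along the tool's axes at that moment; what a row does not reach only later rows make up. A row lasts 1/8 s, in which the tool goes at most 62.5 mm and 10.7 degrees, less where a joint would pass 70% of its speed; a pose out of reach is approached as far as the arm can. A call with a gripper value outside its range is refused whole. The fingers move at their own pace and stop on an object; FORCE is the grip in N (left out, the last holds). Time passes only in rows, so rows that repeat a pose let the fingers close. It gives the time, the measured TCP pose, the force and the opening at its end, in the units of the state.
- telemetry.get_state(): the state, without advancing time (a new reading comes with each control period).
- imaging.snapshot(name): name is "scene" or "top" or "wrist"; returns a dict with "image" (480x640x3 uint8, blue, green, red), "camera_matrix" (3x3 intrinsics, pixels), "R" (3x3) and "t" (3): a world point X has camera coordinates R X + t; the wrist camera has in their place "hand_eye" (4x4, takes a point from camera to tool coordinates, whose origin is the TCP and whose axes are the flange's). Camera axes: x right, y down, z forward; pixel columns grow to the right and rows downward; lengths in m; the calibration is good to about 2 mm. The wrist camera is an equidistant fisheye: a pixel r from the principal point sees the ray r / f radians off the axis. A picture is of the moment at which its call begins: read the wrist's pose just before it. There is no depth.
- r.finish_job(): hands the job in, once; it reports no verdict.
Trained networks look in a picture, given as the dict that the camera call returned (one of the last four; its "shot" number tells which), for a name from the list of things; names that differ only in an ending like _2 or _b are one class to them, and where a whole thing is asked for, a point or a joint stands for the part that bears it (a point fixed in the world has none). Each returns a list of dicts, best first, with "score" (0 to 1); they miss things now and then, are a little off and sometimes report something else, mostly with a low value. They report only what shows in the picture. A call takes as long as a camera call.
- imaging.boxes_of(picture, target): "rect" ([left, top, right, bottom] in pixels, round what is visible of it).
- imaging.trace(picture, target): "pixels" (480x640 bool, what is visible of it) and "rect" ([left, top, right, bottom] in pixels, round what is visible of it).
- imaging.place_of(picture, target): "location" ([row, column] in pixels: a listed point, or the origin of a listed thing).
The state is a dict: "clock": time; "q": joint angles; "qd": joint speeds; "joint_torque": joint torques, N m; "tool_pos": TCP position; "eef_rot": TCP orientation; "contact_force": force on the tool from outside, world axes, zero at the start; "moment": the same for the moment, N m; "opening": opening from 0.0 (shut) to 1.0 (fully open).
Only numpy, scipy, OpenCV 4.12 (cv2) and the standard library are available. Lean on these libraries where they do the work, as an engineer would, in place of code of your own. Each camera call takes 0.05 s, during which the arm holds its last target.

### The job

The pull-out drawer under the dish rack cannot shut because a small carton is standing up in it. With the fingertips, push high on the carton so that it tips over and lies flat on the rubber mat in the drawer's front compartment, then push the drawer fully shut under the rack. Do not pinch, pick up or carry the carton, and leave the cutlery lying in its lanes and the bottle and the bowl where they stand.

Things in the scene. Friction and masses are not known exactly. Their poses are not given: they have to be found in the camera images.
- rack: Fixed white dish rack on its drawer housing. Level frame: origin on the counter below the middle of the shut drawer's front face; x into the rack (away from the robot), y left along the front, z up. Housing: 330 mm wide, x = 10 to 306 mm, 90 mm high; the drawer goes in under its top, 78 mm up. On it a wire basket, x = 60 to 299 mm, 143 mm high, with plates reaching 245 mm.
- drawer (a joint): How far the drawer is pulled out, in m: 0 is fully shut (front face at the rack's x = 0), growing as it comes out along the rack's -x, at most 0.17. It starts about 0.13 to 0.14 out. It runs freely with a light drag of some 2 N, stays where it is left, and has a hard stop at 0.
- drawer_front (a point): On the middle of the drawer's front face, 35 mm above the counter; moves with the drawer, axes like the rack's. The front is a flat panel 322 mm wide, 5 to 73 mm above the counter, with a finger notch 90 mm wide in the middle of its top edge, down to 55 mm. Push here along the rack's +x to shut the drawer.
- bay (a point): Middle of the dark rubber-matted floor of the drawer's front compartment, the marked place for the carton: 49 mm behind the front face, 10 mm above the counter; moves with the drawer, axes like the rack's. The mat is 82 mm in x by 300 mm in y. Walls above it: front panel 63 mm (45 mm at its notch), side walls and the divider behind 28 mm, all 4 to 8 mm thick. Cutlery lies behind the divider.
- carton: Brown card carton with a paper band, 50 mm (x) by 44 mm (y) by 110 mm tall, 0.1 to 0.2 kg. Origin: middle of its base; z up while it stands. Starts standing on the mat up to 105 mm left or right of the bay's middle, turned up to 0.12 rad from the drawer's axes; pushed over along the drawer's y towards the middle it has room to lie flat, 44 mm high. The card dents if squeezed with 15 N.
- carton_mid (a point): Middle of the carton, 55 mm from its base; axes like the carton's.
- fork_a: Steel table fork 165 mm long, lying along the drawer (x) in the left-hand lane behind the front compartment; origin under its middle.
- fork_b: A second fork like it, in the same lane.
- spoon: Steel spoon 160 mm long, lying along the drawer (x) in the middle lane; origin under its middle.
- bottle: Green glass bottle with a steel cap, 66 mm across, 205 mm tall, standing loose on the counter beside the rack; origin at the middle of its base.
- bowl: White enamel bowl with a blue rim, 148 mm across, 62 mm high, standing loose on the counter beside the rack; origin at the middle of its base.

How it is judged:
On the way, in this order (a step that is already met when the one before it is completed fails the run):
1. the carton has been tipped over and lies flat on the mat of the front compartment while the drawer is still open (more than 80 mm) (value of joint drawer above 0.08 m and angle between carton's own z axis and vertical between 1.48 and 1.66 rad and z of carton_mid in the frame of bay below 0.029 m and x of carton_mid in the frame of bay between -0.03 and 0.03 m and y of carton_mid in the frame of bay between -0.13 and 0.13 m), for 0.2 s.
2. the drawer is pushed fully shut (within 4 mm) (value of joint drawer below 0.004 m), for 0.2 s.
At the end, for the whole second after the job is handed in: The drawer is shut to within 4 mm and the carton lies at rest inside its front compartment, flat on the mat (its long axis level within 5 degrees, its middle less than 29 mm above the mat) (value of joint drawer below 0.004 m and angle between carton's own z axis and vertical between 1.48 and 1.66 rad and z of carton_mid in the frame of bay below 0.029 m and x of carton_mid in the frame of bay between -0.03 and 0.03 m and y of carton_mid in the frame of bay between -0.13 and 0.13 m and linear speed of carton below 0.02 m/s); the robot touches nothing.
It fails at once if the carton is pinched or squeezed (the fingers press on it with more than 15 N without moving it) (contact force between the fingers and carton above 15 N and linear speed of carton below 0.01 m/s and angular speed of carton below 0.1 rad/s).
It fails at once if the carton is lifted off the drawer's floor (z of carton_mid in the frame of bay above 0.072 m or (angle between carton's own z axis and vertical above 1.4 rad and z of carton_mid in the frame of bay above 0.05 m)).
It fails at once if the carton falls out of the drawer (x of carton_mid in the frame of bay below -0.06 m or y of carton_mid in the frame of bay below -0.16 m or y of carton_mid in the frame of bay above 0.16 m).
It fails at once if a fork or the spoon is lifted or knocked out of its lane (z of any of fork_a, fork_b, spoon in the frame of bay above 0.025 m or y of any of fork_a, fork_b in the frame of bay below 0.05 m or y of spoon in the frame of bay below -0.05 m or y of spoon in the frame of bay above 0.05 m).
It fails at once if the bottle or the bowl is pushed more than 30 mm, tipped or lifted (distance of any of bottle, bowl from where it was at the start of the episode above 0.03 m or angle between any of bottle, bowl's own z axis and vertical above 0.4 rad).
It also fails if it takes over 45 s, if anything falls off the work surface, if the arm or the gripper's body presses on something with over 40 N, if the wrist force passes 120 N, or if a joint passes its speed limit or range.

## Working session

There is one attempt and no reset: what is moved stays moved. The work goes in short steps, Python scripts to look and compute and a shell command to move; the robot and the scene stay as the last step left them, time stands still between calls to the robot, and variables do not carry over. Pictures are saved under pics/ and viewed, and the job is handed in when it is done.

```bash
mkdir -p pics; ls
cat > h.py <<'E'
import numpy as np, cv2
from plant import telemetry, imaging, r
def ray(s,px):
    K=s["camera_matrix"];R=np.array(s["R"]);t=np.array(s["t"])
    d=R.T@np.linalg.inv(K)@np.array([px[0],px[1],1.]);c=-R.T@t
    return c,d
def atz(s,px,z):
    c,d=ray(s,px);return c+d*(z-c[2])/d[2]
def proj(s,X):
    p=np.array(s["camera_matrix"])@(np.array(s["R"])@np.array(X)+np.array(s["t"]));return p[:2]/p[2]
E
python3 - <<'E'
from h import *
st=telemetry.get_state();print(st)
for n in ["scene","top"]:
    s=imaging.snapshot(n);cv2.imwrite(f"pics/{n}0.png",s["image"])
    print(n,"cam",-np.array(s["R"]).T@s["t"])
    for k in ["rack","drawer_front","bay","carton","carton_mid","bottle","bowl","spoon"]:
        for o in imaging.place_of(s,k)[:2]: print(k,o["score"],o["location"])
    for k in ["carton","drawer","bottle","bowl"]:
        for o in imaging.boxes_of(s,k)[:1]: print("box",k,o)
E
```

```text
pics
{'clock': 0.0, 'q': array([ 1.22680391,  0.69000466, -0.19451367,  1.56640669,  0.15728545,
        0.90250022, -0.2151426 ]), 'qd': array([ 0.0001348 , -0.00129661, -0.0011853 , -0.00170286,  0.00094416,
       -0.00091996, -0.0008082 ]), 'joint_torque': array([ 1.87274111e-06, -5.27558041e+01, -1.26709800e+00, -1.53426343e+01,
       -5.27419941e-02,  6.64226536e-03,  1.53229444e-04]), 'tool_pos': array([ 0.23025049, -0.58031902,  0.23788044]), 'eef_rot': array([ 9.82207862e-01,  1.87794532e-01, -2.44426161e-04, -9.32580777e-04]), 'contact_force': array([-0.1347346 ,  0.52879919, -0.34321596]), 'moment': array([-0.01548462,  0.03629551,  0.07730256]), 'opening': 1.001573963585527}
scene cam [1.02548209 0.75394491 0.7089455 ]
rack 0.89 [283.0, 326.7]
drawer_front 0.73 [241.4, 367.7]
bay 0.78 [261.0, 353.9]
carton 0.69 [249.8, 332.8]
carton_mid 0.7 [229.2, 333.1]
bottle 0.16 [264.1, 356.0]
bowl 0.96 [173.5, 289.0]
box carton {'rect': [320.8, 204.2, 349.3, 255.2], 'score': 0.83}
box drawer {'rect': [296.9, 202.5, 424.2, 316.4], 'score': 0.68}
box bottle {'rect': [489.8, 293.3, 550.7, 404.9], 'score': 0.56}
box bowl {'rect': [264.4, 144.4, 319.9, 182.9], 'score': 0.74}
top cam [5.26036958e-01 5.57299775e-04 1.04868219e+00]
rack 0.64 [241.4, 316.6]
rack 0.61 [303.0, 152.8]
drawer_front 0.8 [294.7, 332.1]
bay 0.66 [275.5, 322.2]
carton 0.79 [268.1, 351.5]
carton_mid 0.59 [269.9, 352.9]
bottle 0.6 [300.9, 151.0]
bottle 0.39 [276.8, 324.7]
bowl 0.82 [294.4, 511.7]
bowl 0.43 [305.2, 153.4]
box carton {'rect': [344.2, 253.6, 367.9, 283.8], 'score': 0.77}
box drawer {'rect': [249.4, 220.7, 399.0, 312.7], 'score': 0.91}
box bottle {'rect': [102.9, 293.2, 163.1, 320.5], 'score': 0.77}
```

View pics/scene0.png

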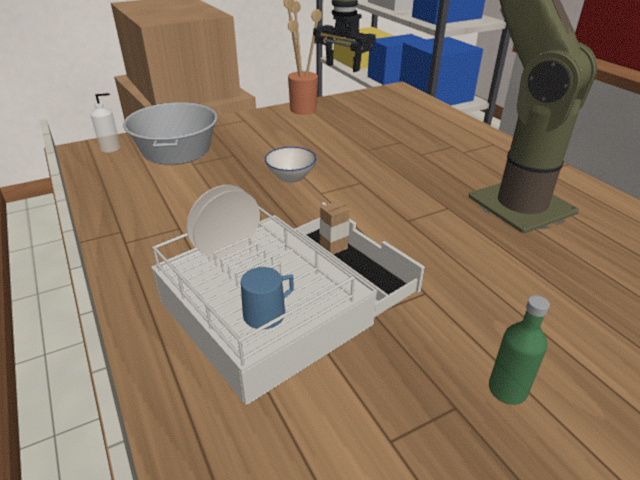

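View pics/top0.png

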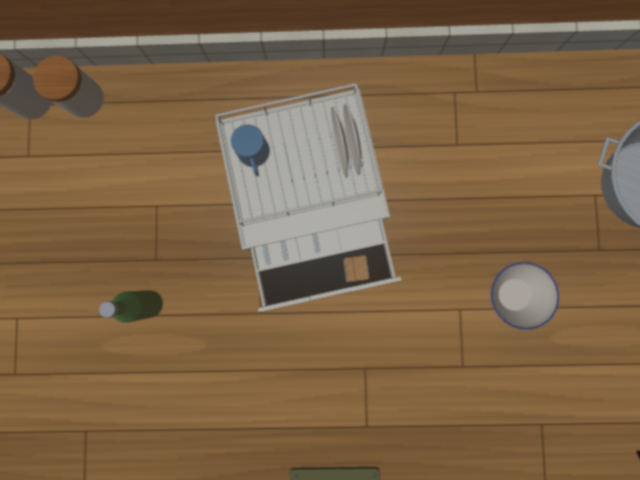

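The scene view shows the carton standing at about (334,230), and the top view shows it at (356,269), in the right-hand part of the open drawer. It has to tip toward +y (left), and the bowl and bottle are well clear of it.

Run:
```python
from h import *
s=imaging.snapshot("top");im=s["image"]
cv2.imwrite("pics/topzoom.png",cv2.resize(im[200:330,235:415],None,fx=4.4,fy=4.4,interpolation=cv2.INTER_CUBIC))
L=atz(s,(259,309),.073);R=atz(s,(400,280),.073)
print("front top ends",L,R,np.linalg.norm(L-R),(L+R)/2)
yd=(L-R)[:2];yd/=np.linalg.norm(yd);print("yaw",np.arctan2(-yd[0],yd[1]))
for k in ["drawer_front","bay","carton","carton_mid"]:
    z={"drawer_front":.035,"bay":.01,"carton":.01,"carton_mid":.065}[k]
    l=imaging.place_of(s,k)[0]["location"];print(k,atz(s,(l[1],l[0]),z))
m=imaging.trace(s,"carton")[0]["pixels"].astype(np.uint8)
c=max(cv2.findContours(m,0,1)[0],key=cv2.contourArea);b=cv2.boxPoints(cv2.minAreaRect(c));print(b)
for p in b: print(atz(s,p,.12))
print(imaging.boxes_of(s,"carton")[0])
m=imaging.trace(s,"drawer_front")[0]["pixels"].astype(np.uint8)
c=max(cv2.findContours(m,0,1)[0],key=cv2.contourArea);b=cv2.boxPoints(cv2.minAreaRect(c));print(b,[atz(s,p,.073).round(3) for p in b])
```

```text
front top ends [0.46534987 0.15667212 0.073     ] [ 0.52247966 -0.15455505  0.073     ] 0.3164271828161042 [0.49391476 0.00105854 0.073     ]
yaw 0.18154196111168178
drawer_front [ 0.49575179 -0.0043377   0.035     ]
bay [0.53664189 0.01102803 0.01      ]
carton [ 0.55692992 -0.06134168  0.01      ]
carton_mid [ 0.54273808 -0.05305298  0.065     ]
[[342.86002 258.02   ]
 [365.54    254.78   ]
 [368.80002 277.6    ]
 [346.12003 280.84   ]]
[ 0.57121111 -0.02889364  0.12      ]
[ 0.57699734 -0.07675119  0.12      ]
[ 0.52900135 -0.08214821  0.12      ]
[ 0.52321963 -0.03451484  0.12      ]
{'rect': [342.3, 251.9, 369.2, 282.1], 'score': 0.87}Traceback (most recent call last):
  File "<stdin>", line 14, in <module>
IndexError: list index out of range
```

View pics/topzoom.png

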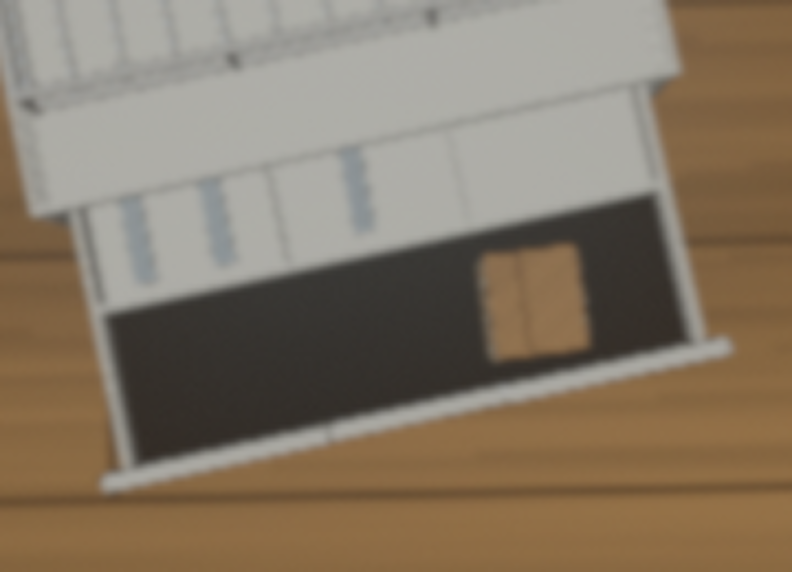

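Run:
```python
from h import *
s=imaging.snapshot("top")
Z=lambda u,v:(235+u/4.4-.4,200+v/4.4-.4)
f=[atz(s,Z(*p),.073) for p in [(103,492),(732,350)]]
m=[atz(s,Z(*p),.038) for p in [(105,315),(658,193)]]
k=[atz(s,Z(*p),.09) for p in [(32,215),(680,72)]]
for n,q in zip("fmk",(f,m,k)):
    d=q[0]-q[1];print(n,np.round(q,4).tolist(),np.linalg.norm(d),np.arctan2(-d[0],d[1]),((q[0]+q[1])/2).round(4))
a=np.mean([np.arctan2(-(q[0]-q[1])[0],(q[0]-q[1])[1]) for q in (f,m,k)])
ex=np.array([np.cos(a),np.sin(a)]);ey=np.array([-np.sin(a),np.cos(a)])
F=((f[0]+f[1])/2)[:2]; bay=F+.049*ex
c=[atz(s,Z(*p),.12) for p in [(480,253),(578,243),(592,350),(492,361)]]
C=np.mean(c,0)[:2]
print("yaw",a,"F",F,"bay",bay,"C",C,"rel",(C-bay)@ex,(C-bay)@ey,np.round(c,4).tolist())
d=c[0]-c[1];e=c[0]-c[3];print("cyaw",np.arctan2(-d[0],d[1]),np.arctan2(e[1],e[0]),np.linalg.norm(d),np.linalg.norm(e))
K=((k[0]+k[1])/2)[:2];print("drawer",.01-(F-K)@ex-.0, (F-K)@ey)
```

```text
f [[0.4601, 0.1589, 0.073], [0.5243, -0.1567, 0.073]] 0.322093505160455 0.2006006304829296 [0.4922 0.0011 0.073 ]
m [[0.5492, 0.1628, 0.038], [0.6065, -0.1269, 0.038]] 0.2953239926823249 0.1955400390905205 [0.5779 0.0179 0.038 ]
k [[0.5984, 0.1904, 0.09], [0.6625, -0.1333, 0.09]] 0.3299852098442425 0.19546798593700526 [0.6304 0.0286 0.09  ]
yaw 0.1972028851701518 F [0.49221566 0.00108516] bay [0.54026597 0.01068559] C [ 0.54931927 -0.05654908] rel -0.004295270164188327 -0.06770535116180779 [[0.5731, -0.0307, 0.12], [0.5769, -0.0776, 0.12], [0.5258, -0.0828, 0.12], [0.5215, -0.0351, 0.12]]
cyaw 0.0800688534682886 0.08518651748932506 0.04709832061846624 0.051773010149297236
drawer 0.15092056203436235 0.00012606696096119068
```

Drawer yaw is about 0.197 and carton yaw about 0.083. The carton sits at (-4, -68) mm in the bay frame. I'll shut the fingers and move to the carton's -y side, staying high, with the tool lined up with the carton.

```bash
python3 -m creep '[[255,0.047,-0.031,0,1.7],[255,0.094,-0.062,0,3.4],[255,0.141,-0.093,0,5.1],[255,0.188,-0.124,0,6.8],[255,0.235,-0.155,0,8.5],[255,0.282,-0.186,0,10.2],[255,0.329,-0.217,0,11.9],[255,0.376,-0.248,0,13.6],[255,0.423,-0.279,0,15.3],[255,0.470,-0.310,0,17]]' 5
python3 -m creep '[[255,0,0,0,0],[255,0,0,0,0]]'
python3 - <<'E'
from h import *
st=telemetry.get_state();p=st["tool_pos"];q=st["eef_rot"]
from scipy.spatial.transform import Rotation as Ro
R=Ro.from_quat(q).as_matrix();print(p,R.round(3).tolist(),st["opening"],st["contact_force"])
T=np.array([.5543,-.1163,.10]);print("delta tool",R.T@(T-p))
s=imaging.snapshot("top");cv2.imwrite("pics/top1.png",s["image"])
E
```

```text
clock: 3.0
tool_pos: [0.5541, -0.1179, 0.2389]
eef_rot: [0.999, 0.04, 0.0, 0.0]
contact_force: [-0.9, -0.8, -0.4]
opening: -0.0
clock: 3.25
tool_pos: [0.5527, -0.1199, 0.2386]
eef_rot: [0.999, 0.041, -0.0, 0.0]
contact_force: [0.1, -0.7, -1.7]
opening: 0.004
[ 0.5526616  -0.11989961  0.23861643] [[0.997, 0.081, -0.001], [0.081, -0.997, -0.001], [-0.001, 0.001, -1.0]] 0.004111445653625131 [ 0.11884496 -0.73888277 -1.65263227]
delta tool [ 0.00202836 -0.00356074  0.13861228]
```

Next I descend to z≈0.10 at y≈-0.12.

```bash
python3 -m creep '[[255,0.001,0.002,0.04,0],[255,0.002,0.002,0.08,0],[255,0.002,0.002,0.12,0],[255,0.002,0.002,0.138,0],[255,0.002,0.002,0.138,0]]'
python3 - <<'E'
from h import *
for n in ["scene","top"]:
    s=imaging.snapshot(n);a=proj(s,[.553,-.08,.1]).astype(int)
    c=s["image"][max(0,a[1]-75):a[1]+75,a[0]-100:a[0]+100];cv2.imwrite(f"pics/{n}2.png",cv2.resize(c,None,fx=4,fy=4))
E
```

```text
clock: 3.92
tool_pos: [0.5535, -0.1231, 0.0996]
eef_rot: [0.999, 0.039, -0.002, 0.0]
contact_force: [0.2, -0.4, -0.0]
opening: 0.005
```

View pics/scene2.png

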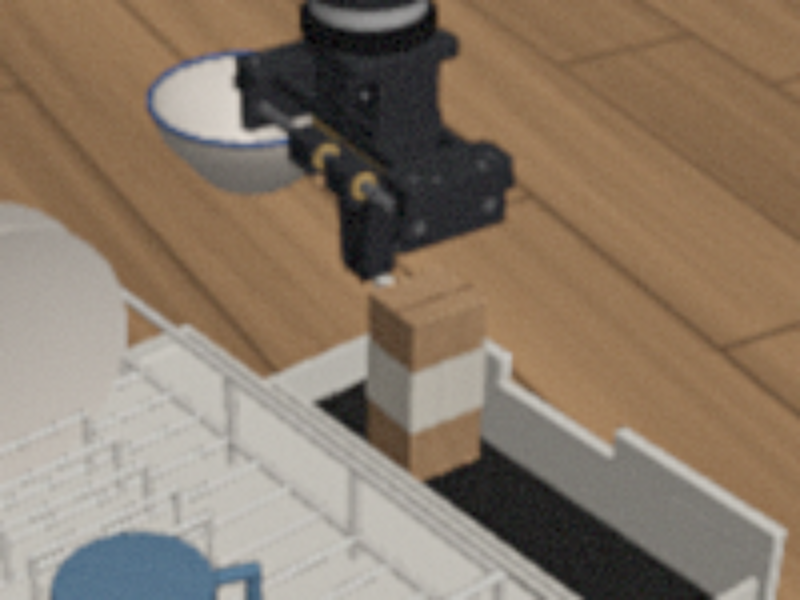

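View pics/top2.png

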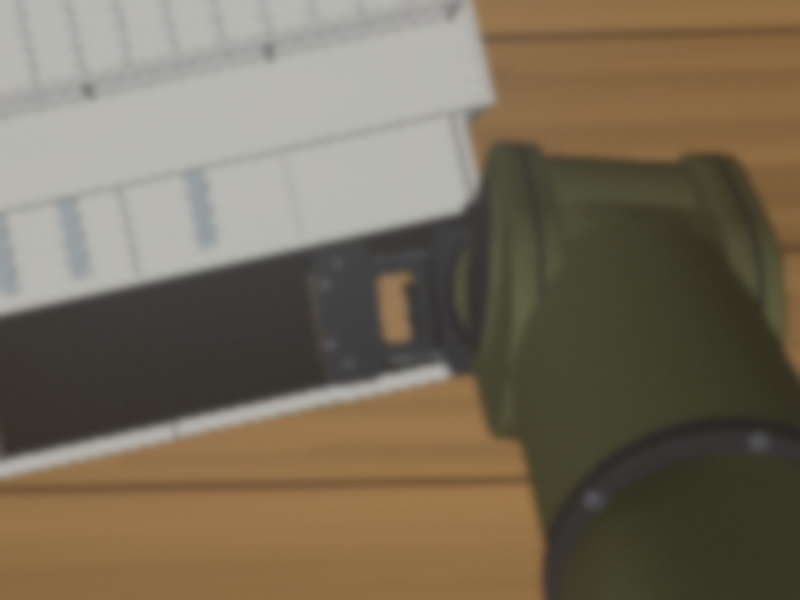

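The fingers are right of the carton at about carton-top height, with the body clear above it. I'll push along tool -y in small steps.

```bash
python3 -m creep '[[255,0,-0.008,0,0],[255,0,-0.016,0,0],[255,0,-0.022,0,0],[255,0,-0.028,0,0],[255,0,-0.034,0,0],[255,0,-0.040,0,0],[255,0,-0.045,0,0]]'
python3 - <<'E'
from h import *
for n in ["scene"]:
    s=imaging.snapshot(n);a=proj(s,[.553,-.08,.1]).astype(int)
    c=s["image"][max(0,a[1]-75):a[1]+75,a[0]-100:a[0]+100];cv2.imwrite(f"pics/{n}3.png",cv2.resize(c,None,fx=4,fy=4))
E
```

```text
clock: 4.9
tool_pos: [0.5515, -0.076, 0.1007]
eef_rot: [0.999, 0.041, 0.0, 0.0]
contact_force: [-0.1, 0.4, -0.0]
opening: 0.011
```

View pics/scene3.png

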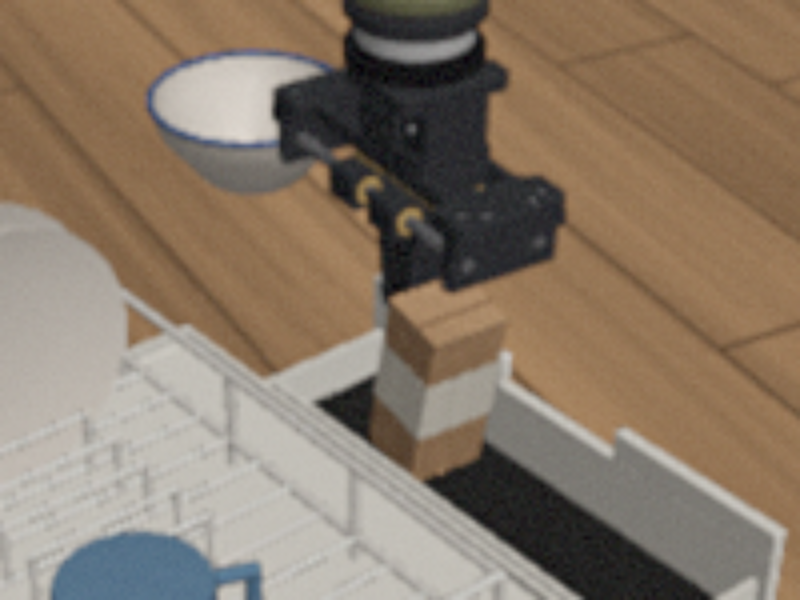

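The carton is tilting about 10° on its base edge, at (440,380) in the crop, without sliding. I'll keep pushing.

```bash
python3 -m creep '[[255,0,-0.006,0,0],[255,0,-0.012,0,0],[255,0,-0.018,0,0],[255,0,-0.024,0,0],[255,0,-0.030,0,0],[255,0,-0.036,0,0],[255,0,-0.036,0,0],[255,0,-0.036,0,0]]'
python3 - <<'E'
from h import *
for n in ["scene"]:
    s=imaging.snapshot(n);a=proj(s,[.553,-.05,.1]).astype(int)
    c=s["image"][max(0,a[1]-75):a[1]+75,a[0]-100:a[0]+100];cv2.imwrite(f"pics/{n}4.png",cv2.resize(c,None,fx=4,fy=4))
E
```

```text
clock: 5.95
tool_pos: [0.5487, -0.0408, 0.1007]
eef_rot: [0.999, 0.04, 0.0, 0.0]
contact_force: [0.4, -0.5, 0.3]
opening: 0.004
```

View pics/scene4.png

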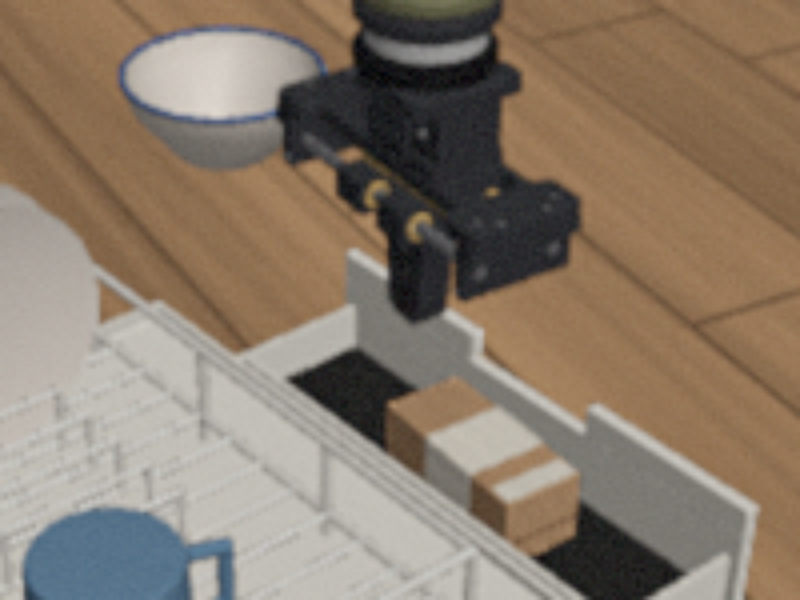

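The carton lies flat on the mat at about (480,460) in the crop. Next I lift off, take a top view, and move in front of the drawer.

```bash
python3 -m creep '[[255,0,0,-0.04,0],[255,0,0,-0.06,-2],[255,-0.035,-0.013,-0.06,-4],[255,-0.07,-0.026,-0.06,-6.7],[255,-0.103,-0.040,-0.06,-6.7],[255,-0.110,-0.040,-0.06,-6.7],[255,-0.110,-0.040,-0.06,-6.7]]'
python3 - <<'E'
from h import *
from scipy.spatial.transform import Rotation as Ro
st=telemetry.get_state();p=st["tool_pos"];R=Ro.from_quat(st["eef_rot"]).as_matrix()
a=.197;ex=np.array([np.cos(a),np.sin(a)]);F=np.array([.4922,.0011])
T=np.append(F-.045*ex,.04);print(p,R[:,0],"d",R.T@(T-p))
for n in ["scene","top"]:
    s=imaging.snapshot(n);c0=proj(s,[.553,0,.05]).astype(int)
    c=s["image"][max(0,c0[1]-75):c0[1]+75,c0[0]-100:c0[0]+100];cv2.imwrite(f"pics/{n}5.png",cv2.resize(c,None,fx=4,fy=4))
E
```

```text
clock: 6.88
tool_pos: [0.4367, -0.01, 0.1609]
eef_rot: [0.995, 0.099, 0.001, 0.0]
contact_force: [0.7, 0.5, 0.5]
opening: 0.007
[ 0.43668066 -0.01004851  0.16090184] [0.98059216 0.19605421 0.00133054] d [ 0.01146672 -0.00013506  0.12091715]
```

View pics/scene5.png

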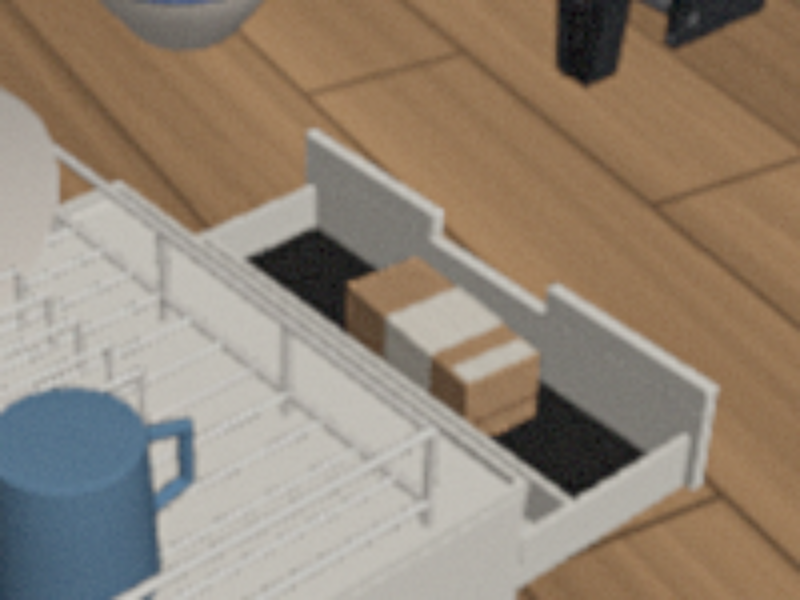

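View pics/top5.png

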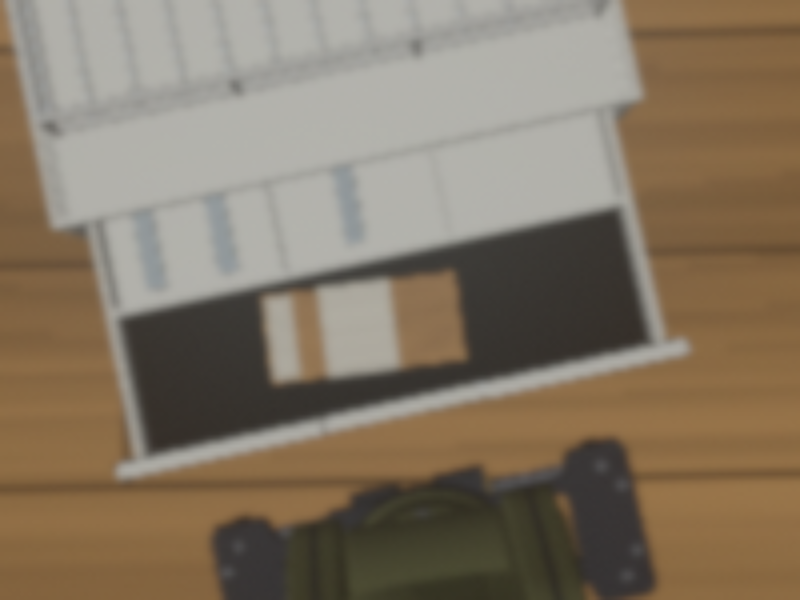

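The carton is flat in the compartment, at about (365,325) in the top crop, and clear of the divider and the front. I'll descend in front of the panel.

```bash
python3 -m creep '[[255,0.002,0,0.04,0],[255,0.004,0,0.08,0],[255,0.006,0,0.11,0],[255,0.006,0,0.12,0],[255,0.006,0,0.12,0]]'
python3 -m creep '[[255,0.010,0,0,0],[255,0.020,0,0,0],[255,0.030,0,0,0],[255,0.040,0,0,0],[255,0.052,0,0,0],[255,0.064,0,0,0],[255,0.076,0,0,0],[255,0.088,0,0,0]]'
```

```text
clock: 7.6
tool_pos: [0.4446, -0.0088, 0.0407]
eef_rot: [0.995, 0.098, -0.001, -0.0]
contact_force: [0.4, 0.1, 1.0]
opening: 0.004
clock: 8.6
tool_pos: [0.5302, 0.0089, 0.0418]
eef_rot: [0.995, 0.099, -0.002, -0.0]
contact_force: [-2.7, -0.4, 1.0]
opening: 0.004
```

```bash
python3 -m creep '[[255,0.010,0,0,0],[255,0.020,0,0,0],[255,0.030,0,0,0],[255,0.040,0,0,0],[255,0.050,0,0,0],[255,0.060,0,0,0],[255,0.066,0,0,0]]'
python3 - <<'E'
from h import *
for n in ["scene","top"]:
    s=imaging.snapshot(n);c0=proj(s,[.6,0,.05]).astype(int)
    c=s["image"][max(0,c0[1]-75):c0[1]+75,c0[0]-100:c0[0]+100];cv2.imwrite(f"pics/{n}6.png",cv2.resize(c,None,fx=4,fy=4))
E
```

```text
clock: 9.48
tool_pos: [0.5952, 0.022, 0.0416]
eef_rot: [0.995, 0.099, -0.001, -0.0]
contact_force: [-2.8, -0.6, 0.8]
opening: 0.009
```

View pics/scene6.png

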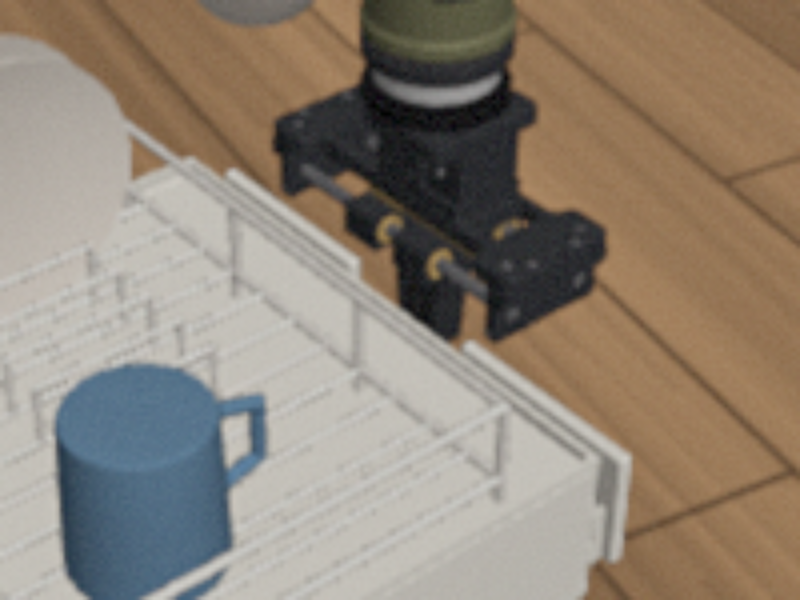

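Still a small gap. I'll creep on in 3 mm steps until the stop shows in the force.

```bash
python3 -m creep '[[255,0.004,0,0,0],[255,0.008,0,0,0],[255,0.011,0,0,0],[255,0.014,0,0,0],[255,0.014,0,0,0]]'; python3 -m creep '[[255,0.002,0,0,0],[255,0.004,0,0,0],[255,0.004,0,0,0]]'
```

```text
clock: 10.2
tool_pos: [0.6086, 0.0249, 0.0416]
eef_rot: [0.995, 0.099, -0.001, -0.0]
contact_force: [-0.8, 0.2, 0.3]
opening: 0.005
clock: 10.58
tool_pos: [0.6119, 0.0254, 0.0416]
eef_rot: [0.995, 0.099, -0.001, -0.0]
contact_force: [-1.7, 0.1, 0.5]
opening: 0.007
```

```bash
python3 -m creep '[[255,0.002,0,0,0],[255,0.004,0,0,0],[255,0.004,0,0,0]]'; python3 -m creep '[[255,0.002,0,0,0],[255,0.003,0,0,0],[255,0.003,0,0,0]]'
```

```text
clock: 10.95
tool_pos: [0.6119, 0.0253, 0.0412]
eef_rot: [0.995, 0.099, -0.006, 0.0]
contact_force: [-8.4, -0.3, 6.0]
opening: 0.006
clock: 11.32
tool_pos: [0.6119, 0.0253, 0.041]
eef_rot: [0.995, 0.099, -0.009, 0.001]
contact_force: [-13.6, -1.7, 10.6]
opening: 0.004
```

The force rises while the position holds at x=0.6119, which matches the predicted 0.6118 for the hard stop. I'll back off and check.

```bash
python3 -m creep '[[255,-0.02,0,0,0],[255,-0.05,0,0,0],[255,-0.09,0,0,0],[255,-0.13,0,0,0],[255,-0.13,0,-0.05,0],[255,-0.13,0,-0.10,0],[255,-0.13,0,-0.10,0],[255,-0.13,0,-0.10,0]]'
python3 - <<'E'
from h import *
for n in ["scene","top"]:
    s=imaging.snapshot(n);c0=proj(s,[.6,0,.05]).astype(int)
    c=s["image"][max(0,c0[1]-75):c0[1]+75,c0[0]-100:c0[0]+100];cv2.imwrite(f"pics/{n}7.png",cv2.resize(c,None,fx=4,fy=4))
    for k in ["bottle","bowl"]: print(n,k,imaging.place_of(s,k)[:1],imaging.boxes_of(s,k)[:1])
    for o in imaging.place_of(s,"drawer_front")[:1]: print(o, atz(s,o["location"][::-1],.035))
E
```

```text
clock: 12.32
tool_pos: [0.4921, 0.0011, 0.1418]
eef_rot: [0.995, 0.099, -0.001, -0.0]
contact_force: [0.1, 0.1, -0.1]
opening: 0.004
scene bottle [{'location': [391.1, 505.2], 'score': 0.67}] [{'rect': [488.2, 296.7, 548.8, 406.2], 'score': 0.66}]
scene bowl [{'location': [176.5, 288.6], 'score': 0.88}] [{'rect': [262.5, 144.1, 318.6, 182.5], 'score': 0.96}]
top bottle [{'location': [300.9, 151.7], 'score': 0.81}] [{'rect': [100.9, 286.8, 161.8, 323.2], 'score': 0.69}]
top bowl [{'location': [294.2, 514.0], 'score': 0.84}] [{'rect': [492.1, 261.1, 560.0, 327.4], 'score': 0.71}]
{'location': [239.2, 318.8], 'score': 0.77} [0.62003176 0.02283017 0.035     ]
```

View pics/scene7.png

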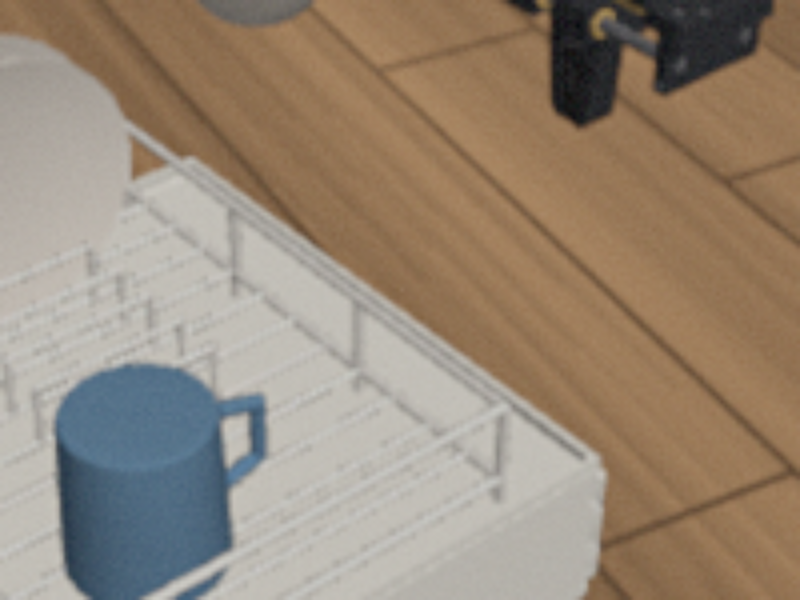

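View pics/top7.png

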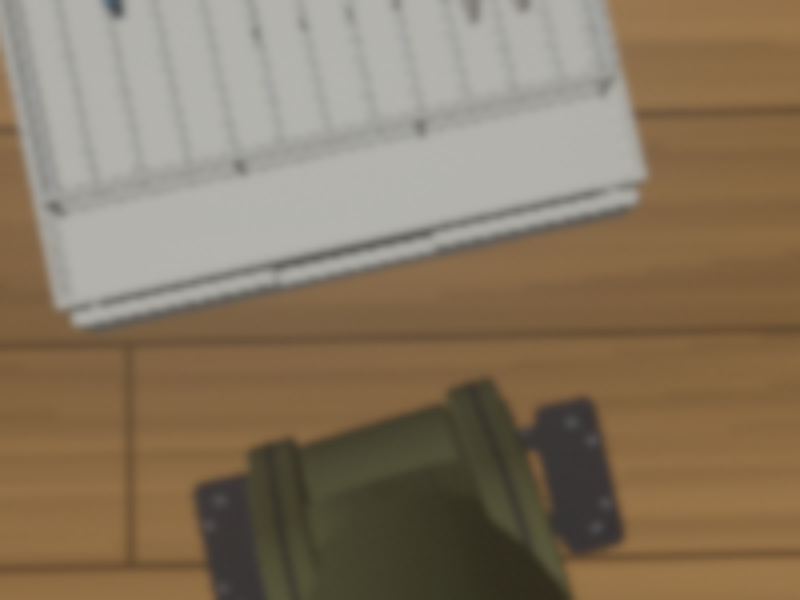

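Run:
```python
from h import *
print(telemetry.get_state()["contact_force"]); print(r.finish_job())
```

```text
[-0.98300775  0.19734364  0.42961176]
the job is handed in; nothing more can be done
None
```

I tipped the carton over and shut the drawer, then handed the job in; it reports no verdict. With the fingers closed, I pushed high on the carton's right side towards the middle. It fell over and lay flat on the mat while the drawer was still about 0.13–0.14 m out. I then pushed the front panel in to the hard stop and backed the arm clear, finishing at 12.3 s.

- **Drawer shut:** At the stop the force rose to about 14 N while the tool held at x = 0.612 m, the position I had predicted. After I backed off, the top picture put the drawer front at x = 0.620 m, against 0.6206 m expected for shut. That agrees within what the pictures can resolve, so the 4 mm limit was not measured independently.
- **Carton:** Both pictures taken before shutting showed it lying flat and clear of the divider and the front panel. It is hidden under the rack now, so its final resting state was not checked.
- **Bottle and bowl:** In the top view their positions changed by 2 pixels or less. The bowl moved 3 pixels or less in the scene view. The first scene-view estimate of the bottle's position was a false detection, but its outline there matched within about 3 pixels.
- **Cutlery:** It lay in its lanes in the last picture before shutting, and I did not touch it.
- **Arm:** It stood clear of everything with almost no force on the tool. The highest force I read during the job was about 17 N.

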